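# Turn the display stand and point out the turtle

## Robot

A 6-joint arm with a two-finger parallel gripper is mounted at the origin on the work surface. World frame = base frame: x ahead of the robot, y to its left, z up, the work surface at z = 0. Lengths are in m, angles in rad, forces in N, time in s.
With the tool pointing down it reaches from about 0.35 to 0.875 m from the base axis. Payload 4.2 kg.
Tool frame: the origin (TCP) lies between the finger pads, 19 mm behind the fingertips; this is the grasp point; z points along the fingers, y is the line along which they close (so a half turn about z gives the same grasp; the last joint's range is limited). The gripper opens to 85 mm and grips with 20 to 120 N. Pads are 22 mm wide; open, the fingers measure 114 mm over their backs; the gripper's body (76 mm by 85 mm) begins 54 mm behind the grasp point. The pads swing forward as they close: fully open they stand 13 mm farther back than shut.
Start: joints at [-0.9, 0.385, 0.008, 0, -1.194, -0.259], TCP at [0.25, -0.573, 0.25] pointing down, gripper open.
Joint ranges: [-3.14, 3.14], [-1.21, 2.06], [-1.07, 1.41], [-3.16, 2.05], [-2.99, -0.16], [-3.1, 3.1]. Speed limits (rad/s): [2.79, 2.79, 3.14, 3.14, 3.14, 3.14].

## Interface

Orientations are given as a unit quaternion [w, x, y, z].
In Python, from cell import arm gives the robot as it stands.
- The arm moves only by the tool play_rows, never from a script. Its argument "plan" is a list of rows, each an object of numbers: "grip": the gripper command: -1 is fully open, 1 is shut, values between are in proportion; "x", "y", "z": the shift along the tool's x, y, z in m; "wx", "wy", "wz": the turn, a rotation vector about the tool's x, y, z in degrees. A call has exactly 5 rows; each row shifts and turns the commanded pose from where the row before left it, along the tool's axes as they then stand; what a row does not reach is not made up. A row lasts 1/12 s, in which the tool goes at most 41.7 mm and 7.16 degrees, less where a joint would pass 70% of its speed; a pose out of reach is approached as far as the arm can. A call is refused whole if a number of a shift passes 0.0417 or a number of a turn 7.16, either way. A call with a gripper value outside its range is refused whole. The fingers move at their own pace and stop on an object; the grip force is fixed at half the most. Time passes only in rows, so rows that do not move let the fingers close, or fill a call up. It gives the time, the measured TCP pose, the force, the opening and the grip force at its end, in the units of the state.
- arm.get_obs(): the state, without advancing time (a new reading comes with each control period).
- arm.get_image(name): name is "scene" or "side" or "wrist"; returns the picture (400x640x3 uint8, blue, green, red); there is no depth.
- arm.camera_params(name): a dict with "mtx" (3x3 intrinsics, pixels), "R" (3x3) and "t" (3): a world point X has camera coordinates R X + t. Camera axes: x right, y down, z forward; pixel columns grow to the right and rows downward; lengths in m; the calibration is good to about 2 mm. The wrist camera is an equidistant fisheye: a pixel r from the principal point sees the ray r / f radians off the axis. A picture is of the moment at which its call begins: read the wrist's pose just before it. camera_params takes no time and is no camera call; for the wrist camera it gives the pose at the moment of the call.
- arm.finish_job(): hands the job in; it is judged then, once.
The state is a dict: "time_s": time; "joints": joint angles; "qd": joint speeds; "tau": joint torques, N m; "eef_pos": TCP position; "tool_rot": TCP orientation; "wrist_force": force on the tool from outside, world axes, zero at the start; "ft_torque": the same for the moment, N m; "grip_width": opening from 0.0 (shut) to 1.0 (fully open); "gripper_force": force on a finger pad.
Only numpy, scipy, OpenCV 4.12 (cv2) and the standard library are available. Lean on these libraries where they do the work, as an engineer would, in place of code of your own. Each camera call takes 0.05 s, during which the arm holds its last target. There are 200 camera calls.

## Task

A visitor standing straight across the table from you has asked about the stone turtle. Push the revolving display stand round with your fingertips until the turtle has come to the visitor's side, the far side of the stand right opposite you, and let the stand come to rest; then point at the turtle, holding the fingertips about a finger's breadth above the middle of its shell, without contact, for two to three seconds. Pick nothing up, do not touch any of the four carvings, and leave the other things on the table where they are.

Things in the scene. Friction and masses are not known exactly. Their poses are not given: they have to be found in the camera images.
- display_stand: Fixed foot of the round wooden revolving stand. Origin on the table, on the vertical turning axis; x always points straight across to the visitor (world +x), y to the robot's left. Its round top is 320 mm across, upper face 46 mm above the table. Four carvings stand loose on it, within 125 mm of the axis, and ride round with it; the turtle starts left, right or on the near side.
- display_top (a joint): Angle of the round top, rad, counter-clockwise from above; turns either way, a bit stiff (0.1 N m), stays where left. Six dark pegs stand on its rim, centres 146 mm from the axis, at joint value + k x 60 deg from the stand's x axis (k 0 to 5); each 14 mm thick (knob, collar 19 mm), rising 36 mm above the top's face. Under 2 N sideways on a peg turns it.
- turtle: The stone turtle: a round domed shell about 50 mm across and 26 mm high with incised plates, a head at one end, four flippers and a stub tail; 74 mm long and about 76 mm wide over the front flippers, of the same blue-green stone as the other carvings, 90 g, loose. Origin at the centre of the shell's underside; its x axis points to the head, z up.
- turtle_top (a point): Top of the turtle's shell, on its middle, 26 mm above the stand's top (72 mm above the table); z up.
- whale: Stone whale, lying, 72 mm long, 30 mm wide (48 mm over the fins), 32 mm high, with a raised forked tail, 80 g, loose on the stand. Origin on its underside, x towards the head, z up.
- bear: Stone bear standing on four legs, 76 mm long, 23 mm wide, 41 mm high, 100 g, loose on the stand. Origin on its underside, x towards the head, z up.
- owl: Stone owl, upright, 35 mm across, 49 mm high with two ear tufts, 90 g, loose on the stand, at the start on the visitor's side. Origin on its underside, x to its face, z up.
- stone_blank: Sawn stone slab, 72 x 48 x 20 mm, loose on the table, a bystander. Origin at the centre of its underside.
- handpiece: Cream cordless carving handpiece, 155 mm long, 22 mm thick, lying on the table, a bystander. Origin on the table near its middle, x to the burr.
- calipers: Digital calipers lying flat, 210 x 70 mm, 12 mm high, a bystander. Origin on the table near the middle of the beam, x along it.
- wax_tin: Round aluminium wax tin, 72 mm across, 30 mm high, a bystander. Origin at the centre of its underside.
- dust_brush: Wooden bench brush lying bristles down, 175 mm long, 26 mm wide, 17 mm high, a bystander. Origin on the table near its middle, x to the bristles.
Not all that is in view belongs to the job. What is shaped like the whale but brown or red is not meant.

How it is judged:
By the outcome, as a careful person would: the job done as asked, in the order asked, and still so for the second after the job is handed in, with the robot touching nothing.
It also fails if it takes over 64 s, if anything falls off the work surface, if the arm or the gripper's body presses on something with over 40 N, if the wrist force passes 120 N, or if a joint passes its speed limit or range.

## Working session

There is one attempt and no reset: what is moved stays moved. The work goes in short steps, Python scripts to look and compute and a tool call to move; the robot and the scene stay as the last step left them, time stands still between calls to the robot, and variables do not carry over. Pictures are saved under pics/ and viewed, at most 10 in all, crops included, and the job is handed in when it is done.

Besides the shell and the picture viewer there is one more tool, called after "Call:" in YAML: its name, and indented under it one key for each argument. play_rows: Moves the arm, as the interface text tells. Its arguments: {"type":"object","properties":{"plan":{"type":"array"}},"required":["plan"]}

```bash
mkdir -p pics; ls
python3 - <<'E'
from cell import arm
import cv2
for n in("scene","side"):
    cv2.imwrite(f"pics/{n}0.png",arm.get_image(n)); p=arm.camera_params(n); print(n,p)
o=arm.get_obs();print(o)
E
```

```text
pics
scene {'mtx': array([[396.29329869,   0.        , 321.74529708],
       [  0.        , 396.29329869, 195.72315421],
       [  0.        ,   0.        ,   1.        ]]), 'R': array([[ 0.75494461,  0.65547374,  0.02031793],
       [ 0.40817951, -0.44542186, -0.79686188],
       [-0.51327198,  0.60987994, -0.60381978]]), 't': array([-0.347171  , -0.1536944 ,  1.60294851])}
side {'mtx': array([[498.24137253,   0.        , 317.38372205],
       [  0.        , 498.24137253, 188.48346992],
       [  0.        ,   0.        ,   1.        ]]), 'R': array([[ 0.84224649, -0.53904703, -0.00701035],
       [-0.39916562, -0.61483981, -0.68017558],
       [ 0.36233639,  0.57567378, -0.73301572]]), 't': array([-0.40318233,  0.25489713,  1.4643297 ])}
{'time_s': 0.1, 'joints': array([-9.00394989e-01,  3.85470619e-01,  6.75372759e-03, -4.55557542e-04,
       -1.19401297e+00, -2.58594615e-01]), 'qd': array([ 0.00023106, -0.00138711,  0.0034624 ,  0.00173665,  0.00152356,
       -0.00171204]), 'tau': array([-7.94960433e-04, -3.93320239e+01,  1.88928741e+01,  4.19794410e+00,
       -2.57160980e-03,  1.35610597e-05]), 'eef_pos': array([ 0.24998454, -0.57228792,  0.24902992]), 'tool_rot': array([-2.43799227e-04, -2.04369185e-01,  9.78893384e-01,  9.59179503e-04]), 'wrist_force': array([-0.68495332,  0.81760209, -0.14585042]), 'ft_torque': array([-0.00233884,  0.03006378, -0.0290682 ]), 'gripper_force': 0.0, 'grip_width': 1.0045633077290905}
```

View pics/scene0.png

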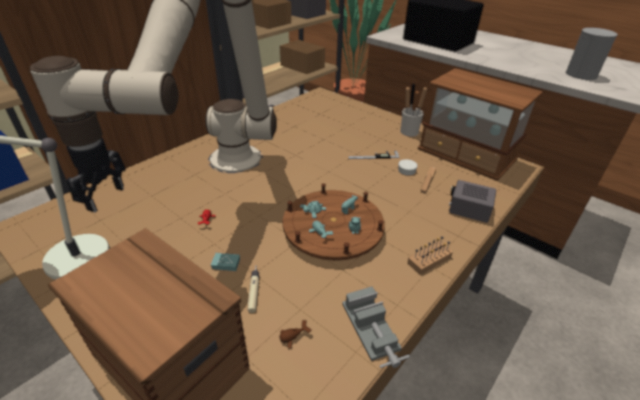

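View pics/side0.png

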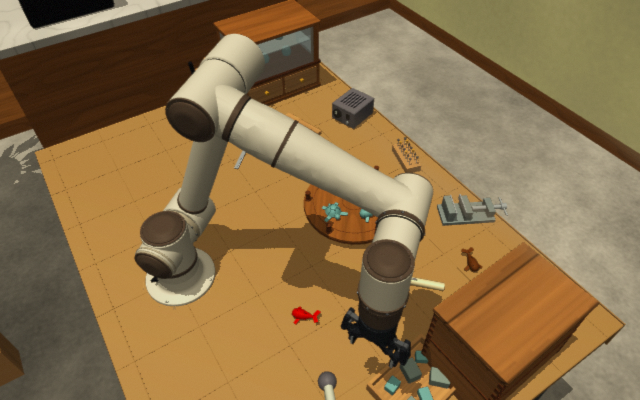

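The scene view shows the stand around (334,222) with six pegs. A carving that looks like the turtle is at about (313,208) on the near side, and at (333,212) in the side view. I'll enlarge both.

Run:
```python
import cv2,numpy as np
a=cv2.imread("pics/scene0.png")[175:270,270:400];b=cv2.imread("pics/side0.png")[155:250,290:420]
cv2.imwrite("pics/z0.png",cv2.resize(np.vstack([a[:,:],b]),None,fx=3.1,fy=3.1,interpolation=cv2.INTER_CUBIC) if 0 else np.hstack([cv2.resize(a,None,fx=3,fy=3,interpolation=cv2.INTER_CUBIC),cv2.resize(b,None,fx=3,fy=3,interpolation=cv2.INTER_CUBIC)]))
```

```text
(no output)
```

View pics/z0.png

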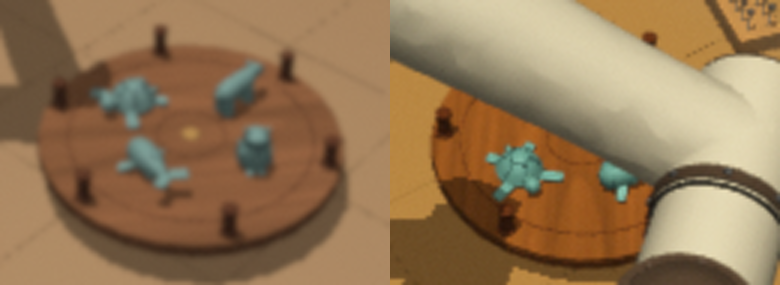

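```bash
cat > h.py <<'E'
import numpy as np
def ray(p,uv,z):
    K,R,t=p["mtx"],p["R"],p["t"]
    d=R.T@np.linalg.solve(K,[uv[0],uv[1],1.]);c=-R.T@t
    return c+d*(z-c[2])/d[2]
E
python3 - <<'E'
from cell import arm
from h import *
from scipy.optimize import least_squares
p=arm.camera_params("scene");s=arm.camera_params("side")
f=lambda u,v:(270+u/3,175+v/3)
P=np.array([ray(p,f(*q),.08)[:2] for q in[(58,80),(160,29),(287,54),(331,142),(229,207),(84,173)]])
c=P.mean(0);print(P.round(3))
def pegs(v): 
    r=[]
    for q in P: 
        a=np.arctan2(*(q-v[:2])[::-1]);k=np.round((a-v[2])/(np.pi/3));A=v[2]+k*np.pi/3
        r.append(q-v[:2]-.146*np.array([np.cos(A),np.sin(A)]))
    return np.ravel(r)
best=min((least_squares(pegs,[*c,a]) for a in np.arange(0,1.05,.15)),key=lambda r:r.cost)
c=best.x[:2];print("fit",best.x,best.cost,np.degrees(best.x[2]),pegs(best.x).round(3))
print("knob",ray(p,f(190,133),.05))
g=lambda u,v:(290+(u-390)/3,155+v/3)
for n,q in[("scene",ray(p,f(132,95),.068)),("side",ray(s,g(520,160),.068))]:
    d=q[:2]-c;print(n,q,np.hypot(*d),np.degrees(np.arctan2(d[1],d[0])))
for n,uv,z in[("whale",(147,162),.06),("bear",(236,90),.07),("owl",(255,150),.07)]:
    d=ray(p,f(*uv),z)[:2]-c;print(n,np.hypot(*d),np.degrees(np.arctan2(d[1],d[0])))
for q in P: d=q-c;print(np.degrees(np.arctan2(d[1],d[0])).round(1))
E
```

```text
[[ 0.436 -0.131]
 [ 0.455  0.012]
 [ 0.587  0.07 ]
 [ 0.706 -0.019]
 [ 0.687 -0.16 ]
 [ 0.556 -0.217]]
fit [ 0.57111482 -0.07428703  0.40582313] 1.2852233042395177e-05 23.251952396937057 [-0.001  0.001  0.001 -0.001 -0.001 -0.001  0.    -0.003 -0.001  0.002
  0.002  0.002]
knob [ 0.57180362 -0.07546238  0.05      ]
scene [ 0.50023558 -0.08595939  0.068     ] 0.0718339166292037 -170.6484918793419
side [ 0.48823175 -0.07783446  0.068     ] 0.08295895496414275 -177.54921235867647
whale 0.07347380426445871 -86.51372836818616
bear 0.06740302380780391 84.48612762922994
owl 0.07964097561658665 2.819572897036386
-157.3
143.6
83.6
22.2
-36.4
-96.1
```

The pegs fit a stand axis at (0.571, -0.074) with a residual of 2 mm or less. The turtle sits on the near side at about -174°, r ≈ 77 mm. I'll shut the fingers, go behind the peg at -157°, and push it counter-clockwise along an arc. First comes the transit to above the start point.

Call:
play_rows:
  plan:
    - {"grip": 1,"x": -0.008,"y": 0.013}
    - {"grip": 1,"x": -0.0166,"y": 0.0255}
    - {"grip": 1,"x": -0.0166,"y": 0.0255}
    - {"grip": 1,"x": -0.0166,"y": 0.0255}
    - {"grip": 1,"x": -0.0166,"y": 0.0255}

```text
$.plan[0]: bad value
```

Call:
play_rows:
  plan:
    - {"grip": 1,"x": -0.0166,"y": 0.0255}
    - {"grip": 1,"x": -0.0166,"y": 0.0255}
    - {"grip": 1,"x": -0.0166,"y": 0.0255}
    - {"grip": 1,"x": -0.0166,"y": 0.0255}
    - {"grip": 1,"x": -0.0166,"y": 0.0255}

```text
$.plan[0]: bad value
```

Call:
play_rows:
  plan:
    - {"grip": 1,"x": -0.0184,"y": 0.0124}
    - {"grip": 1,"x": -0.0184,"y": 0.0124}
    - {"grip": 1,"x": -0.0184,"y": 0.0124}
    - {"grip": 1,"x": -0.0184,"y": 0.0124}
    - {"grip": 1,"x": -0.0184,"y": 0.0124}

```text
$.plan[0]: bad value
```

Call:
play_rows:
  plan:
    - {"grip": 1,"x": -0.0184,"y": 0.0124,"wz": 3}
    - {"grip": 1,"x": -0.0184,"y": 0.0124,"wz": 3}
    - {"grip": 1,"x": -0.0184,"y": 0.0124,"wz": 3}
    - {"grip": 1,"x": -0.0184,"y": 0.0124,"wz": 3}
    - {"grip": 1,"wz": 3.6}

```text
$.plan[0]: bad value
```

```bash
cat >> h.py <<'E'
C=np.array([0.571,-0.0745])
def where(o):
    from scipy.spatial.transform import Rotation as Ro
    q=o["tool_rot"];M=Ro.from_quat([q[1],q[2],q[3],q[0]]).as_matrix()
    d=o["eef_pos"][:2]-C
    print("t",round(o["time_s"],2),"pos",o["eef_pos"].round(4),"r",np.hypot(*d).round(4),"phi",np.degrees(np.arctan2(d[1],d[0])).round(1),"thx",np.degrees(np.arctan2(M[1,0],M[0,0])).round(1),"zax",M[:,2].round(3),"F",o["wrist_force"].round(1),"grip",round(o["grip_width"],2),"j",np.degrees(o["joints"]).round(0))
    return M
def go(o,x,y,z):
    print("tool shift to target",(where(o).T@(np.array([x,y,z])-o["eef_pos"])).round(4))
E
python3 - <<'E'
from cell import arm
from h import *
import cv2
a=np.radians(-173)
go(arm.get_obs(),C[0]+.15*np.cos(a),C[1]+.15*np.sin(a),.081)
b=arm.get_image("side")
cv2.imwrite("pics/s1.png",cv2.resize(b[120:290,230:470],None,fx=3,fy=3,interpolation=2))
E
```

```text
t 0.1 pos [ 0.25   -0.5723  0.249 ] r 0.5923 phi -122.8 thx -156.4 zax [-0.001  0.002 -1.   ] F [-0.7  0.8 -0.1] grip 1.0 j [-52.  22.   0.  -0. -68. -15.]
tool shift to target [-0.3496  0.3702  0.1687]
```

View pics/s1.png

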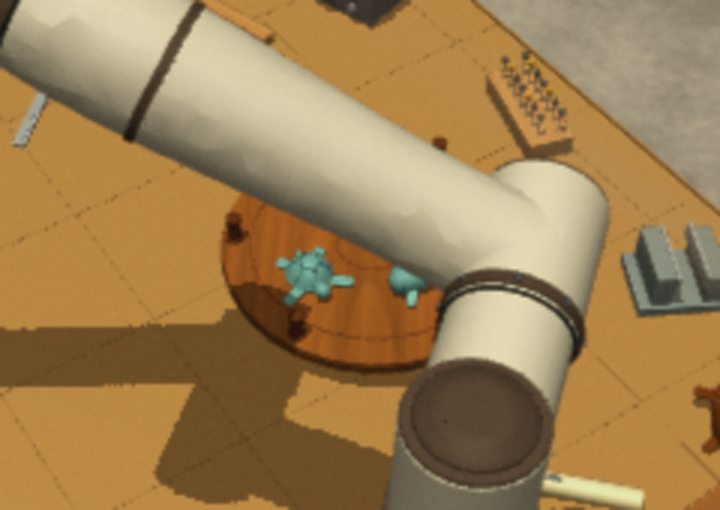

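The rows were refused because every key has to be present, so nothing has moved and the picture shows the same scene as before. The turtle is still near-left of the axis. I'll resend with full rows.

Call:
play_rows:
  plan:
    - {"grip": 1,"x": -0.008,"y": 0.013,"z": 0,"wx": 0,"wy": 0,"wz": 0}
    - {"grip": 1,"x": -0.0166,"y": 0.0255,"z": 0,"wx": 0,"wy": 0,"wz": 0}
    - {"grip": 1,"x": -0.0166,"y": 0.0255,"z": 0,"wx": 0,"wy": 0,"wz": 0}
    - {"grip": 1,"x": -0.0166,"y": 0.0255,"z": 0,"wx": 0,"wy": 0,"wz": 0}
    - {"grip": 1,"x": -0.0166,"y": 0.0255,"z": 0,"wx": 0,"wy": 0,"wz": 0}

```text
time_s: 0.57
eef_pos: [0.2721, -0.4362, 0.2495]
tool_rot: [-0.0, -0.204, 0.979, 0.0]
wrist_force: [1.3, -0.1, -0.2]
grip_width: 0.296
gripper_force: 0.0
```

Call:
play_rows:
  plan:
    - {"grip": 1,"x": -0.0166,"y": 0.0255,"z": 0,"wx": 0,"wy": 0,"wz": 0}
    - {"grip": 1,"x": -0.0166,"y": 0.0255,"z": 0,"wx": 0,"wy": 0,"wz": 0}
    - {"grip": 1,"x": -0.0166,"y": 0.0255,"z": 0,"wx": 0,"wy": 0,"wz": 0}
    - {"grip": 1,"x": -0.0166,"y": 0.0255,"z": 0,"wx": 0,"wy": 0,"wz": 0}
    - {"grip": 1,"x": -0.0166,"y": 0.0255,"z": 0,"wx": 0,"wy": 0,"wz": 0}

```text
time_s: 0.98
eef_pos: [0.2971, -0.2861, 0.2498]
tool_rot: [-0.0, -0.204, 0.979, 0.0]
wrist_force: [1.0, 0.6, 0.1]
grip_width: 0.002
gripper_force: 0.0
```

Call:
play_rows:
  plan:
    - {"grip": 1,"x": -0.0184,"y": 0.0124,"z": 0,"wx": 0,"wy": 0,"wz": 0}
    - {"grip": 1,"x": -0.0184,"y": 0.0124,"z": 0,"wx": 0,"wy": 0,"wz": 0}
    - {"grip": 1,"x": -0.0184,"y": 0.0124,"z": 0,"wx": 0,"wy": 0,"wz": 0}
    - {"grip": 1,"x": -0.0184,"y": 0.0124,"z": 0,"wx": 0,"wy": 0,"wz": 0}
    - {"grip": 1,"x": -0.0184,"y": 0.0124,"z": 0,"wx": 0,"wy": 0,"wz": 0}

```text
time_s: 1.4
eef_pos: [0.357, -0.1927, 0.25]
tool_rot: [0.0, -0.205, 0.979, 0.0]
wrist_force: [-0.2, -1.5, -0.5]
grip_width: 0.003
gripper_force: 0.0
```

Call:
play_rows:
  plan:
    - {"grip": 1,"x": -0.0184,"y": 0.0124,"z": 0,"wx": 0,"wy": 0,"wz": 3}
    - {"grip": 1,"x": -0.0184,"y": 0.0124,"z": 0,"wx": 0,"wy": 0,"wz": 3}
    - {"grip": 1,"x": -0.0184,"y": 0.0124,"z": 0,"wx": 0,"wy": 0,"wz": 3}
    - {"grip": 1,"x": -0.0184,"y": 0.0124,"z": 0,"wx": 0,"wy": 0,"wz": 3}
    - {"grip": 1,"x": 0,"y": 0,"z": 0,"wx": 0,"wy": 0,"wz": 4.6}

```text
time_s: 1.82
eef_pos: [0.4121, -0.1211, 0.25]
tool_rot: [0.001, -0.061, 0.998, -0.0]
wrist_force: [0.1, -0.6, 0.2]
grip_width: -0.002
gripper_force: 0.0
```

Run:
```python
from cell import arm
from h import *
import cv2
a=np.radians(-173)
go(arm.get_obs(),C[0]+.15*np.cos(a),C[1]+.15*np.sin(a),.081)
a=arm.get_image("scene")
cv2.imwrite("pics/s2.png",cv2.resize(a[110:280,220:440],None,fx=3.5,fy=3.5,interpolation=2))
```

```text
t 1.82 pos [ 0.4121 -0.1211  0.25  ] r 0.1655 phi -163.6 thx -173.0 zax [ 0.001  0.    -1.   ] F [ 0.1 -0.6  0.2] grip -0.0 j [  5.   3. -25.   0. -62. -88.]
tool shift to target [-0.0132  0.0269  0.169 ]
```

View pics/s2.png

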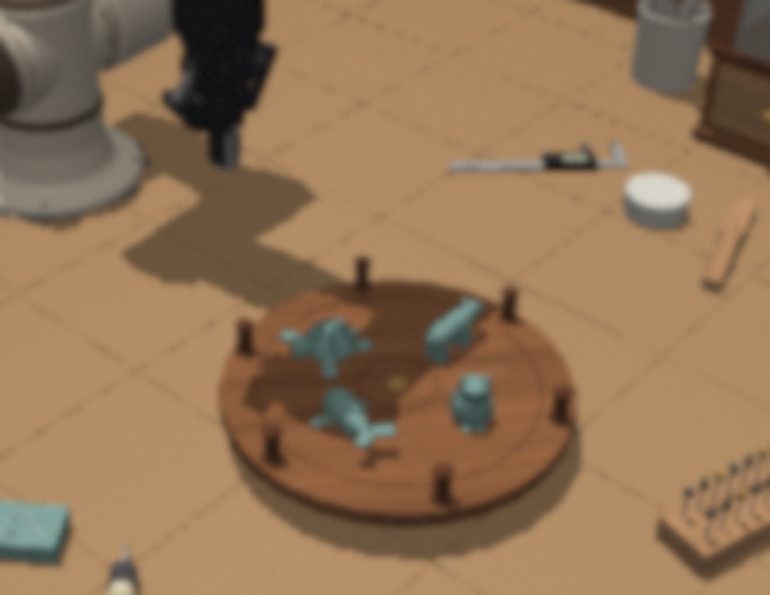

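The scene picture shows the shut gripper at (225,150), and the turtle at (330,340) near the peg at (245,335). The other things are untouched. I'll lower behind the peg, then start the arc.

Call:
play_rows:
  plan:
    - {"grip": 1,"x": -0.0044,"y": 0.009,"z": 0.03,"wx": 0,"wy": 0,"wz": 0}
    - {"grip": 1,"x": -0.0044,"y": 0.009,"z": 0.03,"wx": 0,"wy": 0,"wz": 0}
    - {"grip": 1,"x": -0.0044,"y": 0.009,"z": 0.03,"wx": 0,"wy": 0,"wz": 0}
    - {"grip": 1,"x": 0,"y": 0,"z": 0.03,"wx": 0,"wy": 0,"wz": 0}
    - {"grip": 1,"x": 0,"y": 0,"z": 0.02,"wx": 0,"wy": 0,"wz": 0}

```text
time_s: 2.28
eef_pos: [0.4182, -0.0946, 0.1077]
tool_rot: [-0.002, -0.062, 0.998, 0.0]
wrist_force: [-0.1, -0.8, 0.5]
grip_width: -0.002
gripper_force: 0.0
```

Call:
play_rows:
  plan:
    - {"grip": 1,"x": 0,"y": 0,"z": 0.012,"wx": 0,"wy": 0,"wz": 0}
    - {"grip": 1,"x": 0,"y": 0,"z": 0.01,"wx": 0,"wy": 0,"wz": 0}
    - {"grip": 1,"x": 0,"y": 0,"z": 0.007,"wx": 0,"wy": 0,"wz": 0}
    - {"grip": 1,"x": 0,"y": 0,"z": 0,"wx": 0,"wy": 0,"wz": 0}
    - {"grip": 1,"x": 0,"y": 0,"z": 0,"wx": 0,"wy": 0,"wz": 0}

```text
time_s: 2.7
eef_pos: [0.4198, -0.0948, 0.0811]
tool_rot: [-0.0, -0.061, 0.998, -0.0]
wrist_force: [0.0, -0.4, 0.0]
grip_width: 0.005
gripper_force: 0.0
```

Run:
```python
from cell import arm
from h import *
import cv2
where(arm.get_obs())
a=arm.get_image("scene")
cv2.imwrite("pics/s3.png",cv2.resize(a[140:270,250:410],None,fx=4.5,fy=4.5,interpolation=2))
```

```text
t 2.7 pos [ 0.4198 -0.0948  0.0811] r 0.1525 phi -172.3 thx -173.0 zax [-0. -0. -1.] F [ 0.  -0.4  0. ] grip 0.0 j [  9.  16. -39.   0. -35. -92.]
```

View pics/s3.png

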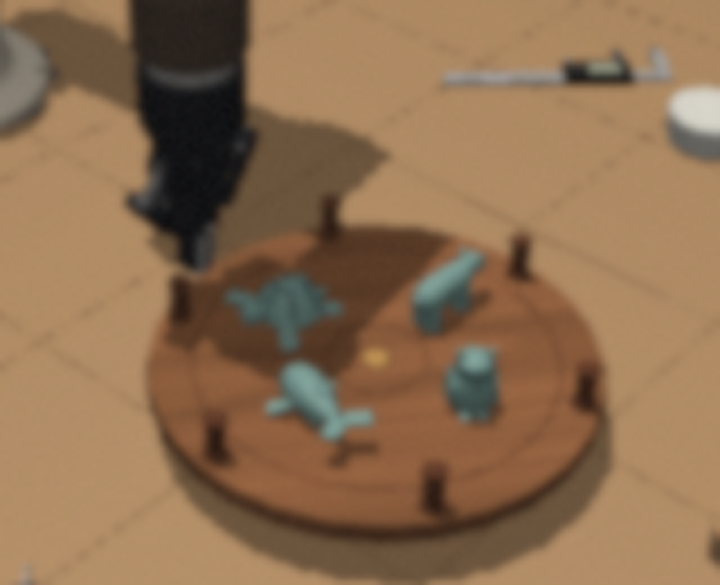

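The fingertips at (203,262) are behind the near-side peg at (180,300) and clear of the turtle. I'll start the arc gently and check the radius.

Call:
play_rows:
  plan:
    - {"grip": 1,"x": -0.0005,"y": -0.0026,"z": 0,"wx": 0,"wy": 0,"wz": -1}
    - {"grip": 1,"x": -0.0005,"y": -0.0052,"z": 0,"wx": 0,"wy": 0,"wz": -2}
    - {"grip": 1,"x": -0.0005,"y": -0.0052,"z": 0,"wx": 0,"wy": 0,"wz": -2}
    - {"grip": 1,"x": -0.0005,"y": -0.0052,"z": 0,"wx": 0,"wy": 0,"wz": -2}
    - {"grip": 1,"x": -0.0001,"y": -0.0052,"z": 0,"wx": 0,"wy": 0,"wz": -2}

```text
time_s: 3.17
eef_pos: [0.4268, -0.1175, 0.0818]
tool_rot: [0.001, -0.141, 0.99, 0.0]
wrist_force: [0.4, 0.9, -0.6]
grip_width: 0.0
gripper_force: 0.5
```

Call:
play_rows:
  plan:
    - {"grip": 1,"x": -0.0002,"y": -0.0079,"z": 0,"wx": 0,"wy": 0,"wz": -3}
    - {"grip": 1,"x": -0.0002,"y": -0.0079,"z": 0,"wx": 0,"wy": 0,"wz": -3}
    - {"grip": 1,"x": -0.0004,"y": -0.0105,"z": 0,"wx": 0,"wy": 0,"wz": -4}
    - {"grip": 1,"x": -0.0004,"y": -0.0105,"z": 0,"wx": 0,"wy": 0,"wz": -4}
    - {"grip": 1,"x": -0.0004,"y": -0.0105,"z": 0,"wx": 0,"wy": 0,"wz": -4}

```text
time_s: 3.58
eef_pos: [0.4468, -0.1604, 0.0819]
tool_rot: [0.001, -0.294, 0.956, -0.0]
wrist_force: [1.0, 0.2, 0.7]
grip_width: 0.001
gripper_force: 0.4
```

Run:
```python
from cell import arm
from h import *
where(arm.get_obs())
```

```text
t 3.58 pos [ 0.4468 -0.1604  0.0819] r 0.151 phi -145.3 thx -145.8 zax [ 0.002  0.    -1.   ] F [1.  0.2 0.7] grip 0.0 j [ -0.  19. -33.  -0. -38. -56.]
```

Call:
play_rows:
  plan:
    - {"grip": 1,"x": -0.0004,"y": -0.0105,"z": 0,"wx": 0,"wy": 0,"wz": -4}
    - {"grip": 1,"x": -0.0004,"y": -0.0105,"z": 0,"wx": 0,"wy": 0,"wz": -4}
    - {"grip": 1,"x": -0.0004,"y": -0.0105,"z": 0,"wx": 0,"wy": 0,"wz": -4}
    - {"grip": 1,"x": -0.0004,"y": -0.0105,"z": 0,"wx": 0,"wy": 0,"wz": -4}
    - {"grip": 1,"x": -0.0004,"y": -0.0105,"z": 0,"wx": 0,"wy": 0,"wz": -4}

```text
time_s: 4.0
eef_pos: [0.4829, -0.198, 0.0817]
tool_rot: [0.0, -0.456, 0.89, -0.0]
wrist_force: [-0.2, 1.0, -0.4]
grip_width: 0.0
gripper_force: 0.3
```

Call:
play_rows:
  plan:
    - {"grip": 1,"x": -0.0004,"y": -0.0105,"z": 0,"wx": 0,"wy": 0,"wz": -4}
    - {"grip": 1,"x": -0.0004,"y": -0.0105,"z": 0,"wx": 0,"wy": 0,"wz": -4}
    - {"grip": 1,"x": -0.0004,"y": -0.0105,"z": 0,"wx": 0,"wy": 0,"wz": -4}
    - {"grip": 1,"x": -0.0004,"y": -0.0105,"z": 0,"wx": 0,"wy": 0,"wz": -4}
    - {"grip": 1,"x": -0.0004,"y": -0.0105,"z": 0,"wx": 0,"wy": 0,"wz": -4}

```text
time_s: 4.42
eef_pos: [0.5299, -0.2208, 0.0817]
tool_rot: [0.0, -0.603, 0.797, -0.0]
wrist_force: [-0.7, 0.8, 0.2]
grip_width: 0.002
gripper_force: 0.3
```

Call:
play_rows:
  plan:
    - {"grip": 1,"x": -0.0004,"y": -0.0105,"z": 0,"wx": 0,"wy": 0,"wz": -4}
    - {"grip": 1,"x": -0.0004,"y": -0.0105,"z": 0,"wx": 0,"wy": 0,"wz": -4}
    - {"grip": 1,"x": -0.0004,"y": -0.0105,"z": 0,"wx": 0,"wy": 0,"wz": -4}
    - {"grip": 1,"x": -0.0004,"y": -0.0105,"z": 0,"wx": 0,"wy": 0,"wz": -4}
    - {"grip": 1,"x": -0.0004,"y": -0.0105,"z": 0,"wx": 0,"wy": 0,"wz": -4}

```text
time_s: 4.83
eef_pos: [0.5819, -0.226, 0.0817]
tool_rot: [0.0, 0.733, -0.681, 0.0]
wrist_force: [-0.2, -0.8, 0.5]
grip_width: 0.0
gripper_force: 0.3
```

Run:
```python
from cell import arm
from h import *
where(arm.get_obs())
```

```text
t 4.83 pos [ 0.5819 -0.226   0.0817] r 0.1519 phi -85.9 thx -85.8 zax [ 0. -0. -1.] F [-0.2 -0.8  0.5] grip 0.0 j [ -6.  31. -11.   0. -48.  11.]
```

Call:
play_rows:
  plan:
    - {"grip": 1,"x": -0.0004,"y": -0.0105,"z": 0,"wx": 0,"wy": 0,"wz": -4}
    - {"grip": 1,"x": -0.0004,"y": -0.0105,"z": 0,"wx": 0,"wy": 0,"wz": -4}
    - {"grip": 1,"x": -0.0004,"y": -0.0105,"z": 0,"wx": 0,"wy": 0,"wz": -4}
    - {"grip": 1,"x": -0.0004,"y": -0.0105,"z": 0,"wx": 0,"wy": 0,"wz": -4}
    - {"grip": 1,"x": -0.0004,"y": -0.0105,"z": 0,"wx": 0,"wy": 0,"wz": -4}

```text
time_s: 5.25
eef_pos: [0.6328, -0.2132, 0.0817]
tool_rot: [-0.0, 0.84, -0.543, 0.0]
wrist_force: [-0.9, -1.1, -0.4]
grip_width: -0.001
gripper_force: 0.4
```

Call:
play_rows:
  plan:
    - {"grip": 1,"x": -0.0004,"y": -0.0105,"z": 0,"wx": 0,"wy": 0,"wz": -4}
    - {"grip": 1,"x": -0.0004,"y": -0.0105,"z": 0,"wx": 0,"wy": 0,"wz": -4}
    - {"grip": 1,"x": -0.0004,"y": -0.0105,"z": 0,"wx": 0,"wy": 0,"wz": -4}
    - {"grip": 1,"x": -0.0004,"y": -0.0105,"z": 0,"wx": 0,"wy": 0,"wz": -4}
    - {"grip": 1,"x": -0.0004,"y": -0.0105,"z": 0,"wx": 0,"wy": 0,"wz": -4}

```text
time_s: 5.67
eef_pos: [0.6766, -0.184, 0.0819]
tool_rot: [-0.0, 0.921, -0.389, 0.001]
wrist_force: [1.3, -1.3, -0.6]
grip_width: -0.0
gripper_force: 0.9
```

Call:
play_rows:
  plan:
    - {"grip": 1,"x": -0.0004,"y": -0.0105,"z": 0,"wx": 0,"wy": 0,"wz": -4}
    - {"grip": 1,"x": -0.0004,"y": -0.0105,"z": 0,"wx": 0,"wy": 0,"wz": -4}
    - {"grip": 1,"x": -0.0004,"y": -0.0105,"z": 0,"wx": 0,"wy": 0,"wz": -4}
    - {"grip": 1,"x": -0.0004,"y": -0.0105,"z": 0,"wx": 0,"wy": 0,"wz": -4}
    - {"grip": 1,"x": -0.0004,"y": -0.0105,"z": 0,"wx": 0,"wy": 0,"wz": -4}

```text
time_s: 6.08
eef_pos: [0.7083, -0.1416, 0.0822]
tool_rot: [-0.0, 0.975, -0.223, 0.002]
wrist_force: [4.0, -2.3, -1.2]
grip_width: -0.004
gripper_force: 1.5
```

Call:
play_rows:
  plan:
    - {"grip": 1,"x": -0.0002,"y": -0.0079,"z": 0,"wx": 0,"wy": 0,"wz": -3}
    - {"grip": 1,"x": -0.0002,"y": -0.0079,"z": 0,"wx": 0,"wy": 0,"wz": -3}
    - {"grip": 1,"x": -0.0001,"y": -0.0052,"z": 0,"wx": 0,"wy": 0,"wz": -2}
    - {"grip": 1,"x": 0,"y": -0.0026,"z": 0,"wx": 0,"wy": 0,"wz": -1}
    - {"grip": 1,"x": 0,"y": 0,"z": 0,"wx": 0,"wy": 0,"wz": 0}

```text
time_s: 6.5
eef_pos: [0.7153, -0.1188, 0.0817]
tool_rot: [-0.0, 0.989, -0.147, 0.001]
wrist_force: [0.1, -0.2, -0.5]
grip_width: 0.001
gripper_force: 0.0
```

Run:
```python
from cell import arm
from h import *
import cv2
where(arm.get_obs())
a=arm.get_image("scene")[175:270,270:400];b=arm.get_image("side")[155:250,290:420]
cv2.imwrite("pics/s4.png",np.hstack([cv2.resize(i,None,fx=3,fy=3,interpolation=2) for i in(a,b)]))
```

```text
t 6.5 pos [ 0.7153 -0.1188  0.0817] r 0.151 phi -17.1 thx -16.9 zax [ 0.001  0.    -1.   ] F [ 0.1 -0.2 -0.5] grip 0.0 j [  3.  39.   5.   0. -56.  70.]
```

View pics/s4.png

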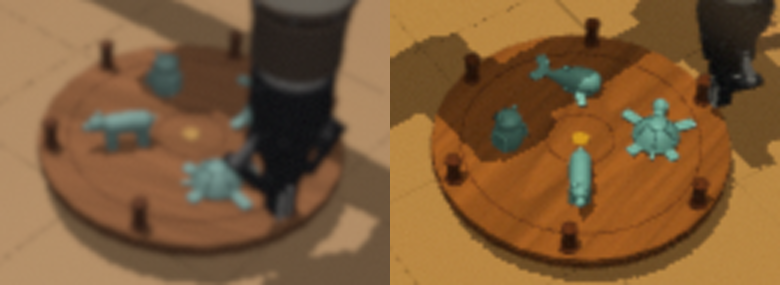

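In the side view (right half) the turtle is at (656,131) with its head up, the finger is at about (722,95), and the pegs are all visible.

Run:
```python
from cell import arm
from h import *
p=arm.camera_params("scene");s=arm.camera_params("side")
f=lambda u,v:(270+u/3,175+v/3)
g=lambda u,v:(290+(u-390)/3,155+v/3)
def pr(n,q,c):
    d=q[:2]-c;print(n,q.round(3),np.hypot(*d).round(4),np.degrees(np.arctan2(d[1],d[0])).round(1))
P=np.array([ray(s,g(*q),.08) for q in[(592,23),(472,62),(704,82),(454,161),(699,183),(569,231)]])
c=P.mean(0)[:2];print("c",c)
for q in P: pr("peg",q,c)
pr("side",ray(s,g(656,130),.07),c);pr("scene",ray(p,f(217,173),.07),C)
```

```text
c [ 0.5668392  -0.07595172]
peg [0.662 0.037 0.08 ] 0.1475 50.0
peg [0.517 0.059 0.08 ] 0.1436 110.4
peg [ 0.709 -0.102  0.08 ] 0.1449 -10.4
peg [ 0.425 -0.051  0.08 ] 0.1442 169.9
peg [ 0.617 -0.21   0.08 ] 0.143 -69.5
peg [ 0.472 -0.189  0.08 ] 0.1475 -130.2
side [ 0.63  -0.123  0.07 ] 0.0787 -36.3
scene [ 0.644 -0.122  0.07 ] 0.087 -33.3
```

Call:
play_rows:
  plan:
    - {"grip": 1,"x": -0.0001,"y": -0.0026,"z": 0,"wx": 0,"wy": 0,"wz": -1}
    - {"grip": 1,"x": -0.0001,"y": -0.0052,"z": 0,"wx": 0,"wy": 0,"wz": -2}
    - {"grip": 1,"x": -0.0002,"y": -0.0079,"z": 0,"wx": 0,"wy": 0,"wz": -3}
    - {"grip": 1,"x": -0.0004,"y": -0.0105,"z": 0,"wx": 0,"wy": 0,"wz": -4}
    - {"grip": 1,"x": -0.0004,"y": -0.0105,"z": 0,"wx": 0,"wy": 0,"wz": -4}

```text
time_s: 7.02
eef_pos: [0.7215, -0.0834, 0.0812]
tool_rot: [0.0, 1.0, -0.025, 0.0]
wrist_force: [0.4, 0.1, -0.3]
grip_width: 0.002
gripper_force: 0.4
```

Call:
play_rows:
  plan:
    - {"grip": 1,"x": -0.0004,"y": -0.0105,"z": 0,"wx": 0,"wy": 0,"wz": -4}
    - {"grip": 1,"x": -0.0004,"y": -0.0105,"z": 0,"wx": 0,"wy": 0,"wz": -4}
    - {"grip": 1,"x": -0.0002,"y": -0.0079,"z": 0,"wx": 0,"wy": 0,"wz": -3}
    - {"grip": 1,"x": -0.0001,"y": -0.0052,"z": 0,"wx": 0,"wy": 0,"wz": -2}
    - {"grip": 1,"x": 0,"y": -0.0026,"z": 0,"wx": 0,"wy": 0,"wz": -1}

```text
time_s: 7.43
eef_pos: [0.7185, -0.0458, 0.0811]
tool_rot: [-0.0, 0.995, 0.097, 0.0]
wrist_force: [-0.6, 0.5, -0.2]
grip_width: -0.0
gripper_force: 0.0
```

Call:
play_rows:
  plan:
    - {"grip": 1,"x": 0,"y": -0.0026,"z": 0,"wx": 0,"wy": 0,"wz": -1}
    - {"grip": 1,"x": 0,"y": 0,"z": 0,"wx": 0,"wy": 0,"wz": 0}
    - {"grip": 1,"x": 0,"y": 0,"z": 0,"wx": 0,"wy": 0,"wz": 0}
    - {"grip": 1,"x": 0,"y": 0,"z": 0,"wx": 0,"wy": 0,"wz": 0}
    - {"grip": 1,"x": 0,"y": 0,"z": 0,"wx": 0,"wy": 0,"wz": 0}

```text
time_s: 7.85
eef_pos: [0.718, -0.0442, 0.0809]
tool_rot: [-0.0, 0.995, 0.104, -0.0]
wrist_force: [0.1, -0.3, 0.5]
grip_width: 0.002
gripper_force: 0.0
```

Run:
```python
from cell import arm
from h import *
import cv2
where(arm.get_obs())
a=arm.get_image("scene")[175:270,270:400];b=arm.get_image("side")[155:250,290:420]
cv2.imwrite("pics/s5.png",np.hstack([cv2.resize(i,None,fx=3,fy=3,interpolation=2) for i in(a,b)]))
```

```text
t 7.85 pos [ 0.718  -0.0442  0.0809] r 0.1501 phi 11.7 thx 12.0 zax [-0.  0. -1.] F [ 0.1 -0.3  0.5] grip 0.0 j [  9.  39.   4.  -0. -55.  93.]
```

View pics/s5.png

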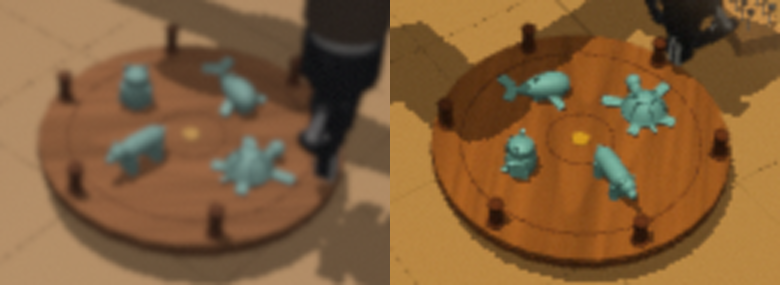

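In the side view (right half) the turtle is now at (643,102) and the pushed peg at (659,46). In the scene view (left half) the turtle is at (251,157).

Run:
```python
from cell import arm
from h import *
import cv2
p=arm.camera_params("scene");s=arm.camera_params("side")
f=lambda u,v:(270+u/3,175+v/3)
g=lambda u,v:(290+(u-390)/3,155+v/3)
def pr(n,q,c):
    d=q[:2]-c;print(n,q.round(3),np.hypot(*d).round(4),np.degrees(np.arctan2(d[1],d[0])).round(1))
P=np.array([ray(s,g(*q),.08) for q in[(529,30),(660,43),(447,104),(720,136),(496,204),(641,224)]])
c=P.mean(0)[:2];print("c",c)
for q in P: pr("peg",q,c)
M=[k["mtx"]@np.c_[k["R"],k["t"]] for k in(p,s)]
def tri(a,b):
    X=cv2.triangulatePoints(M[0],M[1],np.array(a,float).reshape(2,1),np.array(b,float).reshape(2,1));return (X[:3]/X[3]).ravel()
for a,b in[((251,157),(643,102)),((190,133),(580,138)),((217,173),(656,130)),((132,95),(520,160))]: pr("tri",tri(f(*a),g(*b)),C)
pr("side",ray(s,g(643,101),.07),c);pr("scene",ray(p,f(251,157),.07),C)
pr("knob side",ray(s,g(580,138),.05),c);pr("knob scene",ray(p,f(190,133),.05),C)
```

```text
c [ 0.56738558 -0.07598693]
peg [0.597 0.066 0.08 ] 0.145 78.4
peg [ 0.706 -0.029  0.08 ] 0.1462 18.6
peg [0.461 0.021 0.08 ] 0.1438 137.7
peg [ 0.675 -0.172  0.08 ] 0.144 -41.8
peg [ 0.43  -0.121  0.08 ] 0.1446 -161.8
peg [ 0.536 -0.22   0.08 ] 0.1474 -102.2
tri [ 0.649 -0.076  0.061] 0.078 -0.8
tri [ 0.569 -0.072  0.047] 0.0027 124.5
tri [ 0.637 -0.115  0.059] 0.0773 -31.2
tri [ 0.492 -0.074  0.059] 0.0792 179.5
side [ 0.644 -0.082  0.07 ] 0.0768 -4.4
scene [ 0.654 -0.081  0.07 ] 0.0833 -4.7
knob side [ 0.568 -0.074  0.05 ] 0.0017 76.0
knob scene [ 0.572 -0.075  0.05 ] 0.0013 -50.1
```

Triangulating gives the turtle at about -2° and r ≈ 0.078. I'll nudge it 2° more, then back off, raise and clear.

Call:
play_rows:
  plan:
    - {"grip": 1,"x": 0,"y": -0.0026,"z": 0,"wx": 0,"wy": 0,"wz": -1}
    - {"grip": 1,"x": 0,"y": -0.0026,"z": 0,"wx": 0,"wy": 0,"wz": -1}
    - {"grip": 1,"x": 0,"y": 0,"z": 0,"wx": 0,"wy": 0,"wz": 0}
    - {"grip": 1,"x": 0,"y": 0,"z": 0,"wx": 0,"wy": 0,"wz": 0}
    - {"grip": 1,"x": 0,"y": 0.004,"z": 0,"wx": 0,"wy": 0,"wz": 0}

```text
time_s: 8.37
eef_pos: [0.7179, -0.0419, 0.081]
tool_rot: [-0.0, 0.992, 0.122, -0.0]
wrist_force: [-0.7, 0.1, -0.3]
grip_width: -0.001
gripper_force: 0.0
```

Call:
play_rows:
  plan:
    - {"grip": 1,"x": 0.005,"y": 0.005,"z": 0,"wx": 0,"wy": 0,"wz": 0}
    - {"grip": 1,"x": 0.005,"y": 0.002,"z": -0.02,"wx": 0,"wy": 0,"wz": 0}
    - {"grip": 1,"x": 0,"y": 0,"z": -0.03,"wx": 0,"wy": 0,"wz": 0}
    - {"grip": 1,"x": 0,"y": 0,"z": -0.02,"wx": 0,"wy": 0,"wz": 0}
    - {"grip": 1,"x": 0,"y": 0,"z": 0,"wx": 0,"wy": 0,"wz": 0}

```text
time_s: 8.78
eef_pos: [0.7328, -0.0477, 0.1574]
tool_rot: [0.001, 0.993, 0.122, 0.005]
wrist_force: [1.1, -0.6, 1.8]
grip_width: -0.0
gripper_force: 0.0
```

Run:
```python
from cell import arm
from h import *
go(arm.get_obs(),.6485,-.074,.13)
```

```text
t 8.78 pos [ 0.7328 -0.0477  0.1574] r 0.164 phi 9.4 thx 14.0 zax [ 0.011 -0.    -1.   ] F [ 1.1 -0.6  1.8] grip -0.0 j [  9.  36.  11.   0. -64.  95.]
tool shift to target [-0.0885  0.005   0.0265]
```

Call:
play_rows:
  plan:
    - {"grip": 1,"x": -0.015,"y": 0.001,"z": 0,"wx": 0,"wy": 0,"wz": 0}
    - {"grip": 1,"x": -0.025,"y": 0.0015,"z": 0,"wx": 0,"wy": 0,"wz": 0}
    - {"grip": 1,"x": -0.025,"y": 0.0015,"z": 0,"wx": 0,"wy": 0,"wz": 0}
    - {"grip": 1,"x": -0.016,"y": 0.001,"z": 0,"wx": 0,"wy": 0,"wz": 0}
    - {"grip": 1,"x": -0.007,"y": 0,"z": 0,"wx": 0,"wy": 0,"wz": 0}

```text
time_s: 9.2
eef_pos: [0.6434, -0.0742, 0.1511]
tool_rot: [-0.0, 0.993, 0.121, -0.001]
wrist_force: [0.1, -0.1, -0.9]
grip_width: 0.0
gripper_force: 0.0
```

Run:
```python
from cell import arm
from h import *
import cv2
o=arm.get_obs();where(o)
A=arm.get_image("scene");a=A[155:250,280:410];b=arm.get_image("side")[125:250,290:420]
cv2.imwrite("pics/s6.png",np.hstack([cv2.resize(i,(390,375) if i.shape[0]==125 else (390,285),interpolation=2) if i.shape[0]==125 else cv2.copyMakeBorder(cv2.resize(i,None,fx=3,fy=3,interpolation=2),0,90,0,0,0) for i in(a,b)]))
# predicted tip pixel in views, shut tip 19 mm ahead
for n,f in(("scene",(280,155,0)),("side",(290,125,390))):
    k=arm.camera_params(n)
    for l in(.019,.032):
        X=k["mtx"]@(k["R"]@(o["eef_pos"]-[0,0,l])+k["t"]);u=X[:2]/X[2];print(n,l,((u-f[:2])*3+[f[2],0]).round(0))
```

```text
t 9.2 pos [ 0.6434 -0.0742  0.1511] r 0.0724 phi 0.3 thx 13.9 zax [-0.001  0.    -1.   ] F [ 0.1 -0.1 -0.9] grip 0.0 j [  8.  29.  -4.  -0. -58.  96.]
scene 0.019 [221. 160.]
scene 0.032 [220. 171.]
side 0.019 [643. 146.]
side 0.032 [642. 155.]
```

View pics/s6.png

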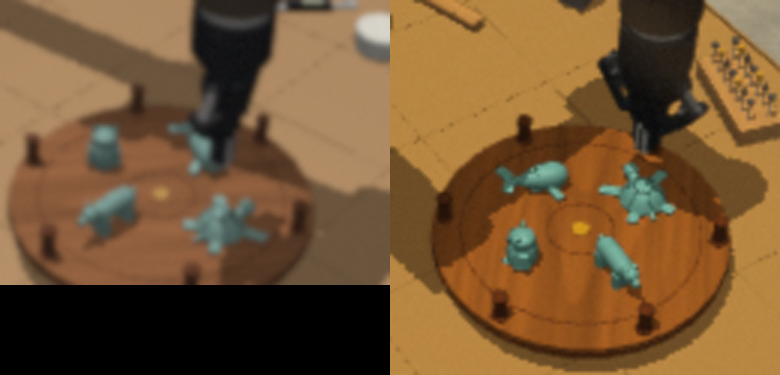

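The tip's bottom edge is at (221,167) in the scene view and (650,153) in the side view, which fits a 19 mm tip offset. The shell is at about (221,219) and (642,192), so I'll triangulate it.

Run:
```python
from cell import arm
from h import *
import cv2
p=arm.camera_params("scene");s=arm.camera_params("side")
M=[k["mtx"]@np.c_[k["R"],k["t"]] for k in(p,s)]
def tri(a,b):
    a=(280+a[0]/3,155+a[1]/3);b=(290+(b[0]-390)/3,125+b[1]/3)
    X=cv2.triangulatePoints(M[0],M[1],np.array(a).reshape(2,1),np.array(b).reshape(2,1));return (X[:3]/X[3]).ravel()
T=tri((222,218),(642,192));print("turtle",T,"knob",tri((161,193),(580,228)),"tip",tri((221,166),(650,152)))
d=T[:2]-[.5695,-.074];print(np.hypot(*d),np.degrees(np.arctan2(d[1],d[0])))
go(arm.get_obs(),T[0],T[1],.106)
```

```text
turtle [ 0.64931737 -0.07383492  0.05929457] knob [ 0.56993542 -0.07156444  0.04622955] tip [ 0.64727541 -0.08136379  0.12921378]
0.07981754192992123 0.11849775531950608
t 9.3 pos [ 0.6448 -0.0737  0.1514] r 0.0738 phi 0.6 thx 14.0 zax [ 0.  0. -1.] F [ 1.2 -0.8  1.2] grip -0.0 j [  8.  29.  -3.   0. -58.  96.]
tool shift to target [0.0043 0.0012 0.0454]
```

The turtle is at about 0° and r ≈ 80 mm. I'll go down to point at it, with the tip 15 mm above the shell, hold about 2.5 s, then withdraw straight up.

Call:
play_rows:
  plan:
    - {"grip": 1,"x": 0.002,"y": 0.0005,"z": 0.01,"wx": 0,"wy": 0,"wz": 0}
    - {"grip": 1,"x": 0.002,"y": 0.0005,"z": 0.015,"wx": 0,"wy": 0,"wz": 0}
    - {"grip": 1,"x": 0,"y": 0,"z": 0.012,"wx": 0,"wy": 0,"wz": 0}
    - {"grip": 1,"x": 0,"y": 0,"z": 0.006,"wx": 0,"wy": 0,"wz": 0}
    - {"grip": 1,"x": 0,"y": 0,"z": 0.002,"wx": 0,"wy": 0,"wz": 0}

```text
time_s: 9.72
eef_pos: [0.6488, -0.073, 0.1033]
tool_rot: [-0.0, 0.993, 0.122, -0.002]
wrist_force: [-0.8, 0.1, 0.6]
grip_width: 0.003
gripper_force: 0.0
```

Call:
play_rows:
  plan:
    - {"grip": 1,"x": 0,"y": 0,"z": 0,"wx": 0,"wy": 0,"wz": 0}
    - {"grip": 1,"x": 0,"y": 0,"z": 0,"wx": 0,"wy": 0,"wz": 0}
    - {"grip": 1,"x": 0,"y": 0,"z": 0,"wx": 0,"wy": 0,"wz": 0}
    - {"grip": 1,"x": 0,"y": 0,"z": 0,"wx": 0,"wy": 0,"wz": 0}
    - {"grip": 1,"x": 0,"y": 0,"z": 0,"wx": 0,"wy": 0,"wz": 0}

```text
time_s: 10.13
eef_pos: [0.6496, -0.0731, 0.1067]
tool_rot: [0.0, 0.993, 0.122, 0.001]
wrist_force: [-0.5, 0.3, 0.0]
grip_width: 0.001
gripper_force: 0.0
```

Call:
play_rows:
  plan:
    - {"grip": 1,"x": 0,"y": 0,"z": 0,"wx": 0,"wy": 0,"wz": 0}
    - {"grip": 1,"x": 0,"y": 0,"z": 0,"wx": 0,"wy": 0,"wz": 0}
    - {"grip": 1,"x": 0,"y": 0,"z": 0,"wx": 0,"wy": 0,"wz": 0}
    - {"grip": 1,"x": 0,"y": 0,"z": 0,"wx": 0,"wy": 0,"wz": 0}
    - {"grip": 1,"x": 0,"y": 0,"z": 0,"wx": 0,"wy": 0,"wz": 0}

```text
time_s: 10.55
eef_pos: [0.6493, -0.0731, 0.106]
tool_rot: [-0.0, 0.993, 0.122, 0.0]
wrist_force: [0.0, -0.5, -0.2]
grip_width: -0.0
gripper_force: 0.0
```

Call:
play_rows:
  plan:
    - {"grip": 1,"x": 0,"y": 0,"z": 0,"wx": 0,"wy": 0,"wz": 0}
    - {"grip": 1,"x": 0,"y": 0,"z": 0,"wx": 0,"wy": 0,"wz": 0}
    - {"grip": 1,"x": 0,"y": 0,"z": 0,"wx": 0,"wy": 0,"wz": 0}
    - {"grip": 1,"x": 0,"y": 0,"z": 0,"wx": 0,"wy": 0,"wz": 0}
    - {"grip": 1,"x": 0,"y": 0,"z": 0,"wx": 0,"wy": 0,"wz": 0}

```text
time_s: 10.97
eef_pos: [0.6493, -0.0731, 0.106]
tool_rot: [-0.0, 0.993, 0.122, 0.0]
wrist_force: [0.5, -0.0, -0.1]
grip_width: -0.004
gripper_force: 0.0
```

Call:
play_rows:
  plan:
    - {"grip": 1,"x": 0,"y": 0,"z": 0,"wx": 0,"wy": 0,"wz": 0}
    - {"grip": 1,"x": 0,"y": 0,"z": 0,"wx": 0,"wy": 0,"wz": 0}
    - {"grip": 1,"x": 0,"y": 0,"z": 0,"wx": 0,"wy": 0,"wz": 0}
    - {"grip": 1,"x": 0,"y": 0,"z": 0,"wx": 0,"wy": 0,"wz": 0}
    - {"grip": 1,"x": 0,"y": 0,"z": 0,"wx": 0,"wy": 0,"wz": 0}

```text
time_s: 11.38
eef_pos: [0.6493, -0.0731, 0.106]
tool_rot: [0.0, 0.993, 0.122, 0.0]
wrist_force: [-0.8, -0.1, -0.2]
grip_width: 0.001
gripper_force: 0.0
```

Call:
play_rows:
  plan:
    - {"grip": 1,"x": 0,"y": 0,"z": 0,"wx": 0,"wy": 0,"wz": 0}
    - {"grip": 1,"x": 0,"y": 0,"z": 0,"wx": 0,"wy": 0,"wz": 0}
    - {"grip": 1,"x": 0,"y": 0,"z": 0,"wx": 0,"wy": 0,"wz": 0}
    - {"grip": 1,"x": 0,"y": 0,"z": 0,"wx": 0,"wy": 0,"wz": 0}
    - {"grip": 1,"x": 0,"y": 0,"z": 0,"wx": 0,"wy": 0,"wz": 0}

```text
time_s: 11.8
eef_pos: [0.6493, -0.0731, 0.106]
tool_rot: [-0.0, 0.993, 0.122, 0.0]
wrist_force: [-0.1, 0.2, 0.3]
grip_width: 0.003
gripper_force: 0.0
```

Call:
play_rows:
  plan:
    - {"grip": 1,"x": 0,"y": 0,"z": 0,"wx": 0,"wy": 0,"wz": 0}
    - {"grip": 1,"x": 0,"y": 0,"z": 0,"wx": 0,"wy": 0,"wz": 0}
    - {"grip": 1,"x": 0,"y": 0,"z": -0.01,"wx": 0,"wy": 0,"wz": 0}
    - {"grip": 1,"x": 0,"y": 0,"z": -0.02,"wx": 0,"wy": 0,"wz": 0}
    - {"grip": 1,"x": 0,"y": 0,"z": -0.03,"wx": 0,"wy": 0,"wz": 0}

```text
time_s: 12.22
eef_pos: [0.6476, -0.0732, 0.1644]
tool_rot: [-0.0, 0.993, 0.122, -0.003]
wrist_force: [0.3, 0.3, -0.0]
grip_width: 0.0
gripper_force: 0.0
```

Call:
play_rows:
  plan:
    - {"grip": 1,"x": 0,"y": 0,"z": -0.03,"wx": 0,"wy": 0,"wz": 0}
    - {"grip": 1,"x": 0,"y": 0,"z": -0.02,"wx": 0,"wy": 0,"wz": 0}
    - {"grip": 1,"x": 0,"y": 0,"z": -0.01,"wx": 0,"wy": 0,"wz": 0}
    - {"grip": 1,"x": 0,"y": 0,"z": 0,"wx": 0,"wy": 0,"wz": 0}
    - {"grip": 1,"x": 0,"y": 0,"z": 0,"wx": 0,"wy": 0,"wz": 0}

```text
time_s: 12.63
eef_pos: [0.6489, -0.073, 0.2258]
tool_rot: [-0.0, 0.993, 0.122, -0.0]
wrist_force: [0.1, 0.1, -1.0]
grip_width: 0.004
gripper_force: 0.0
```

Run:
```python
from cell import arm
from h import *
import cv2
where(arm.get_obs())
a=arm.get_image("scene")[140:260,260:410];b=arm.get_image("side")[140:260,280:430]
cv2.imwrite("pics/s7.png",cv2.resize(np.hstack([a,b]),None,fx=2.6,fy=2.6,interpolation=2))
```

```text
t 12.63 pos [ 0.6489 -0.073   0.2258] r 0.0779 phi 1.1 thx 14.0 zax [-0.     0.001 -1.   ] F [ 0.1  0.1 -1. ] grip 0.0 j [  8.  26.   3.  -0. -67.  96.]
```

View pics/s7.png

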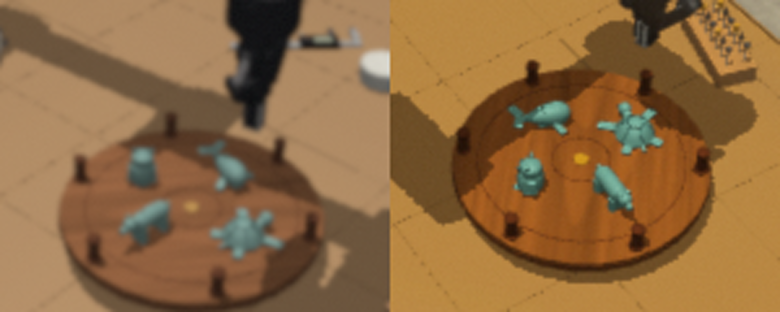

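The turtle is on the far side, at (243,230) in the scene view and (635,130) in the side view. All four carvings are standing and the gripper is clear above.

```bash
python3 -c "
from cell import arm
print(arm.finish_job())"
```

```text
the job is handed in; nothing more can be done
None
```

I turned the stand until the turtle was directly opposite, within a few degrees by the cameras. I then pointed about 15 mm above its shell for just over 2 s without contact, withdrew, and handed the job in at 12.7 s.

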